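# Index the dividing table to its pointer and lock it

## Robot

A 6-joint arm with a two-finger parallel gripper is mounted at the origin on a cart in front of the work surface, level with it; the furniture and walls round the work are solid. World frame = base frame: x ahead of the robot, y to its left, z up, the work surface at z = 0. Lengths are in mm, angles in rad, forces in N, time in s.
With the tool pointing down it reaches from about 250 to 775 mm from the base axis. Payload 8.9 kg.
Tool frame: the origin (TCP) lies midway between the tips of the shut fingers; the grasp point (between the pads) lies 19 mm behind it; z points along the fingers, y is the line along which they close (so a half turn about z gives the same grasp; the last joint's range is limited). The gripper opens to 85 mm and grips with 20 to 120 N. Pads are 22 mm wide; open, the fingers measure 114 mm over their backs; the gripper's body (76 mm by 85 mm) begins 54 mm behind the grasp point. The pads swing forward as they close: fully open they stand 13 mm farther back than shut.
Start: joints at [-1.461, 0.291, -0.153, 1.127, 0, 1.431], TCP at [129.278, -508.833, 231.305] pointing down, gripper open.
Joint ranges: [-2.52, 2.52], [-0.91, 1.74], [-1.3, 1.37], [-1.96, 2.02], [-1.52, 1.47], [-3.14, 3.14]. Speed limits (rad/s): [2.22, 2.22, 2.79, 3.14, 3.14, 3.14].

## Interface

Orientations are given as a rotation vector (axis times angle).
In Python, from workcell import arm gives the robot as it stands. The module is installed in compiled form; this text tells all that it offers. Calls block until the motion is done:
- arm.move_to(position, orientation): joint-space move of the TCP to a pose.
- arm.move_linear(position, vel=150, orientation=None, max_force=None): straight line of the TCP; orientation=None keeps the orientation; vel is the mean speed in mm/s. With max_force (N) it stops when the force on the tool has changed by that much, and returns True; else False.
- arm.move_j(angles): joint-space move.
- arm.move_gripper(opening, f_grip=None): finger opening in mm; f_grip is the grip in N (None keeps the last); returns when the fingers have stopped.
- arm.hold(seconds).
- arm.ik(position, orientation): joint angles nearest the present ones, or None.
- arm.camera(name): name is "scene" or "top"; returns a dict with "img" (480x640x3 uint8, red, green, blue), "fx", "fy", "cx", "cy" (pixels), "R" (3x3) and "t" (3): a world point X has camera coordinates R X + t. Camera axes: x right, y down, z forward; pixel columns grow to the right and rows downward; lengths in mm; the calibration is good to about 2 mm. A picture is of the moment at which its call begins. There is no depth.
A pose or a line that the arm cannot do raises arm.Unreachable and nothing moves.
- arm.job_done(): hands the job in; it is judged then, once.
Readings, each from a call of its own:
- arm.get_time(): time.
- arm.get_joint_pos(): joint angles.
- arm.get_joint_velocities(): joint speeds.
- arm.get_joint_torque(): joint torques, N m.
- arm.get_position(): TCP position.
- arm.get_ee_rot(): TCP orientation.
- arm.get_wrist_force(): force on the tool from outside, world axes, zero at the start.
- arm.get_wrist_torque(): the same for the moment, N m.
- arm.get_finger_gap(): finger opening in mm.
- arm.get_gripper_force(): force on a finger pad.
Only numpy, scipy, OpenCV 4.12 (cv2) and the standard library are available. Lean on these libraries where they do the work, as an engineer would, in place of code of your own. Each camera call takes 0.05 s, during which the arm holds its last target. There are 200 camera calls.

## Task

Bring the post on the small dividing table round to the fixed pointer by working the table's thumb lever: one full press to the click, then let the lever spring right back, once for each notch that is still to go. Do not go past the pointer, do not turn the disc by hand, and press gently (stay under 18 N): never force the lever against its stop. Then push the lock slide fully home towards the disc, and leave the other things where they are.

Things in the scene. Friction and masses are not known exactly. Their poses are not given: they have to be found in the camera images.
- index_table: dividing table screwed to the bench: grey round base, 120 mm across, 10 mm thick, aluminium disc on top. Origin: on the disc's axis at bench level, z up. Angles in these notes are about this axis, counter-clockwise seen from above, from the table's +x axis: detent housing at 0, lock slide at 90, thumb lever at 150 (at rest), pointer at 225 degrees
- index_disc (a joint): angle of the aluminium disc, 93 mm across, top face 39 mm above the bench. Twelve notches, 30 degrees = 0.5236 rad apart. 0 when the post stands at the pointer; -2, -3 or -4 notches at the start. Each full press of the lever adds one notch (counter-clockwise); it rests only in notches, and the lever cannot turn it back
- post_top (a point): top of the only tall post on the disc: 9 mm thick, rising 23 mm above the disc, 36 mm from the axis, top 62 mm above the bench
- pointer_tip (a point): inner tip of the fixed steel pointer blade over the rim of the disc, 43.5 mm from the axis at 225 degrees, 44.5 mm above the bench
- paddle (a point): middle of the lever's upright black paddle: 30 mm long radially (66 to 96 mm from the axis), 7 mm thick, standing from 15 to 55 mm above the bench; this point is 81 mm from the axis and 35 mm up. Push it counter-clockwise, on the face towards the lock slide. It springs back by itself when let go, and must be fully back before the next press can bite
- lock_slide (a joint): travel of the lock slide towards the disc: 0 when out (start), 0.016 m when fully home, its nose between two pins under the disc. Slides with about 3 N and stays where it is left
- lock_tab (a point): middle of the lock slide's upright steel tab: 24 mm wide, 7 mm thick, standing from 12 to 48 mm above the bench; this point is 30 mm up and, with the lock out, 88 mm from the axis on the table's +y axis (90 degrees). Push it in, straight towards the axis
- thread_dark: spool of dark rigging thread, 25 mm across and 29 mm high, standing loose near the table; not to be disturbed. Origin: middle of its underside
- thread_pale: spool of pale rigging thread, 25 mm across and 29 mm high, standing loose near the table; not to be disturbed. Origin: middle of its underside
- glue_bottle: small black glue bottle, 23 x 32 x 83 mm, standing loose; not to be disturbed. Origin: middle of its underside
- pot: small lidded pigment pot, 36 mm across and 21 mm high, standing loose; not to be disturbed. Origin: middle of its underside
- thumb_lever: thumb lever, turning about the disc's axis (origin on the axis at bench level; axes as the table's at rest). Feel at the paddle: first free play, 0 to 0.40 rad, not known beforehand, about 1 N; then the ratchet bites with about 5 N, fading to 2 N; some 0.34 rad after the end of the play the disc snaps on by a notch; 2 mm further comes a rubber stop, about 2 N per mm. Never press with over 18 N

How it is judged (in metres and radians):
On the way, in this order (a step that is already met when the one before it is completed fails the run):
1. the post stands at the pointer, the thumb lever has sprung back, the lock is still out (value of joint index_disc between -0.08 and 0.08 rad and distance of paddle from where it was at the start of the episode below 0.006 m and value of joint lock_slide below 0.004 m), for 0.2 s.
2. the lock slide is home (value of joint lock_slide above 0.013 m), for 0.2 s.
At the end, for the whole second after the job is handed in: the disc rests in the notch where its post is at the pointer (within 0.08 rad), the thumb lever is back at rest (paddle within 6 mm of where it began), the lock slide is in by more than 13 of its 16 mm, and both thread spools, the glue bottle and the pot are within 20 mm of where they stood (value of joint index_disc between -0.08 and 0.08 rad and value of joint lock_slide above 0.013 m and distance of paddle from where it was at the start of the episode below 0.006 m and distance of each of thread_dark, thread_pale, glue_bottle, pot from where it was at the start of the episode below 0.02 m); the robot touches nothing.
It fails at once if the lever is forced: more than 18 N between fingers and thumb lever (contact force between any of the fingers, the arm and thumb_lever above 18 N).
It fails at once if the disc goes past the pointer (more than 0.35 rad beyond) (value of joint index_disc above 0.35 rad).
It fails at once if the disc is touched with more than 1.5 N (turned by hand) (contact force between any of the fingers, the arm and index_disc above 1.5 N).
It also fails if it takes over 61 s, if anything falls off the work surface, if the arm or the gripper's body presses on something with over 40 N, if the wrist force passes 120 N, or if a joint passes its speed limit or range.

## Working session

There is one attempt and no reset: what is moved stays moved. The work goes in short steps, each a Python script; the robot and the scene stay as the last script left them, time stands still between calls to the robot, and variables do not carry over. Pictures are saved under pics/ and viewed, at most 10 in all, crops included, and the job is handed in when it is done.

```bash
mkdir -p pics
python3 - <<'E'
from workcell import arm
import cv2
for n in("scene","top"):
    c=arm.camera(n); cv2.imwrite(f"pics/{n}0.png",c["img"][...,::-1]); print(n,c["fx"],c["fy"],c["cx"],c["cy"],c["R"],c["t"])
print(arm.get_ee_rot(),arm.get_time())
E
```

```text
scene 617.5458759243567 617.5458759243567 313.40120614256193 237.66527840086502 [[ 8.88896648e-01 -4.58107381e-01  6.13521389e-04]
 [-1.93344985e-01 -3.76373770e-01 -9.06068707e-01]
 [ 4.15307675e-01  8.05282816e-01 -4.23130147e-01]] [-530.14916014  160.85976682  762.02018644]
top 480.3185139567867 480.3185139567867 315.7533502464185 235.41651417650914 [[ 9.01574050e-03 -9.99959136e-01 -6.65333656e-04]
 [-9.93783432e-01 -8.88622104e-03 -1.10975335e-01]
 [ 1.10964888e-01  1.66172238e-03 -9.93822938e-01]] [-19.17291637 579.47669342 944.56905617]
[-3.11611862e+00 -3.89686597e-01  2.47073116e-05] 0.1
```

View pics/top0.png

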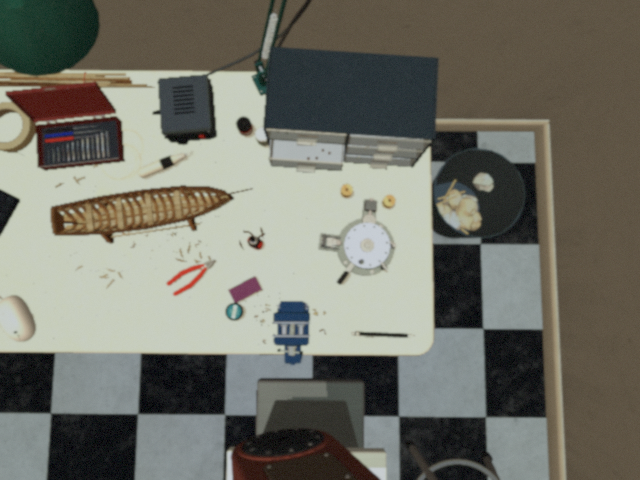

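View pics/scene0.png

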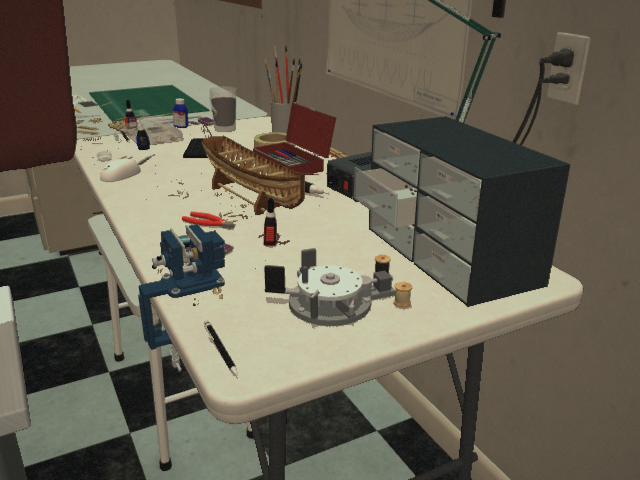

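The table is at about (367,245) in the top view, with the lever at (343,277) and a tab-like part at (330,241). I'll enlarge both views.

Run:
```python
import cv2
a=cv2.imread("pics/top0.png")[175:295,300:420]; b=cv2.imread("pics/scene0.png")[240:330,255:415]
cv2.imwrite("pics/topc.png",cv2.resize(a,None,fx=5,fy=5,interpolation=cv2.INTER_CUBIC))
cv2.imwrite("pics/scenec.png",cv2.resize(b,None,fx=5,fy=5,interpolation=cv2.INTER_CUBIC))
```

```text
(no output)
```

View pics/topc.png

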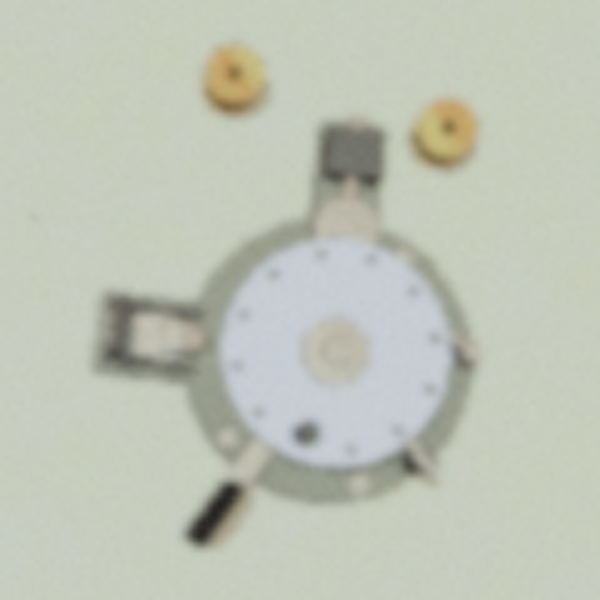

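View pics/scenec.png

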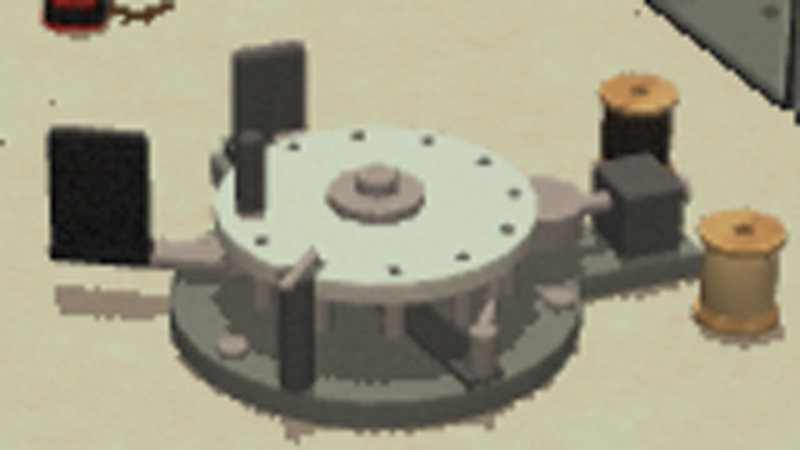

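The top crop shows the disc centre at about (337,352), the housing up, the lock tab at (118,332), the paddle at (215,513), the post at (305,430) and the pointer at (418,462). In the scene crop, the paddle top is at (99,131), the tab top at (270,47) and the post top at (250,135). The post looks to be 2 notches short. Next I'll fit the table pose.

```bash
cat > h.py <<'E'
from workcell import arm
import numpy as np
from scipy.optimize import least_squares
def pol(r,a,z): return np.array([r*np.cos(np.radians(a)),r*np.sin(np.radians(a)),z])
def proj(c,X):
    p=c["R"]@X+c["t"]; return np.array([c["fx"]*p[0]/p[2]+c["cx"],c["fy"]*p[1]/p[2]+c["cy"]])
def world(p,q):
    c,s=np.cos(p[2]),np.sin(p[2]); return np.array([p[0]+c*q[0]-s*q[1],p[1]+s*q[0]+c*q[1],q[2]])
def ray(c,uv,z):
    d=c["R"].T@np.array([(uv[0]-c["cx"])/c["fx"],(uv[1]-c["cy"])/c["fy"],1]); o=-c["R"].T@c["t"]
    return o+d*(z-o[2])/d[2]
E
python3 - <<'E'
from h import *
T=arm.camera("top");S=arm.camera("scene")
t=lambda u,v:np.array([300+(u+.5)/5-.5,175+(v+.5)/5-.5]); s=lambda u,v:np.array([255+(u+.5)/5-.5,240+(v+.5)/5-.5])
obs=[(T,t(336.5,352.5),pol(0,0,39)),(T,t(215,512),pol(81,150,55)),(T,t(118,332),pol(88,90,48)),
(S,s(99,131),pol(81,150,55)),(S,s(270,47),pol(88,90,48)),(S,s(375,205),pol(0,0,39))]
f=lambda p:np.concatenate([proj(c,world(p,q))-m for c,m,q in obs])
r=least_squares(f,[450,-110,0]);p=r.x;print(p,r.fun.round(1))
np.save("p.npy",p)
for c,m in((T,t(305,430)),(S,s(250,135))):
    w=ray(c,m,62)-np.array([p[0],p[1],0]); print("post",np.hypot(*w[:2]),np.degrees(np.arctan2(w[1],w[0])-p[2])%360)
for n,q in dict(paddle=pol(81,150,35),tab=pol(88,90,30),ptr=pol(43.5,225,44)).items(): print(n,world(p,q))
for n,m,z in(("s1",(234,78),29),("s2",(445,132),29)): print(n,ray(T,t(*m),z))
E
```

```text
[ 5.61285994e+02 -1.17156786e+02 -1.11107878e-01] [-0.  -0.6  0.8 -0.4  0.4 -2.1 -0.9  0.4 -1.   0.4 -0.5 -0.3]
post 36.95062654648345 162.74592876588906
post 34.96390947924068 161.70282406700133
paddle [496.06109444 -69.12853854  35.        ]
tab [571.04338211 -29.69940545  30.        ]
ptr [ 527.30595759 -144.31570976   44.        ]
s1 [674.36861055 -76.31107587  29.        ]
s2 [ 652.55035069 -163.14181199   29.        ]
```

The table is at (561,-117) with a yaw of about -6°. The post reads 162° from both cameras against 165° expected, so it is 2 notches short and needs two presses. I'll close the fingers and approach on the lock side of the paddle.

```bash
cat >> h.py <<'E'
p=np.load("p.npy")
def ori(a):  # tool down, tool x at world angle a (deg)
    a=np.radians(a)/2; return np.pi*np.array([np.cos(a),np.sin(a),0])
def tgt(r,a,z):
    """table polar -> position, orientation with x radial (inwards)"""
    return world(p,pol(r,a,z)), ori(a+np.degrees(p[2])-180)
def tang(a):
    a=np.radians(a)+p[2]; return np.array([-np.sin(a),np.cos(a),0])
E
python3 - <<'E'
from h import *
for a in(125,150,195): print(arm.ik(*tgt(83,a,28)))
arm.move_gripper(0)
arm.move_to(*tgt(83,125,130))
P,o=tgt(83,125,28); arm.move_linear(P,120,o,max_force=8)
print(arm.get_position(),P,arm.get_time(),arm.get_finger_gap())
for i in range(5): print(np.round(arm.get_wrist_force(),2)); arm.hold(.02)
import cv2
for n,(u,v,w,h) in dict(scene=(215,180,200,150),top=(290,180,120,90)).items():
    cv2.imwrite(f"pics/{n}1.png",cv2.resize(arm.camera(n)["img"][v:v+h,u:u+w,::-1],(800,600) if 0 else (800,600),interpolation=cv2.INTER_CUBIC))
E
```

```text
[-0.22449537  0.49416551 -0.44317037  0.63346045  0.         -2.29504905]
[-0.2831435   0.45873848 -0.50901902  0.60303883  0.         -2.7900295 ]
[-4.11527463e-01  4.54888882e-01 -5.16104244e-01  5.99803200e-01
 -4.44089210e-16  2.57937368e+00]
[522.02474424 -44.43889486  28.59240448] [521.51134876 -44.30778008  28.        ] 5.0833 -0.028010004631723845
[-0.68  0.08  0.73]
[0.06 0.28 1.21]
[ 0.21 -0.12  0.2 ]
[-0.06  0.52  0.59]
[-0.39 -0.24  0.23]
```

View pics/scene1.png

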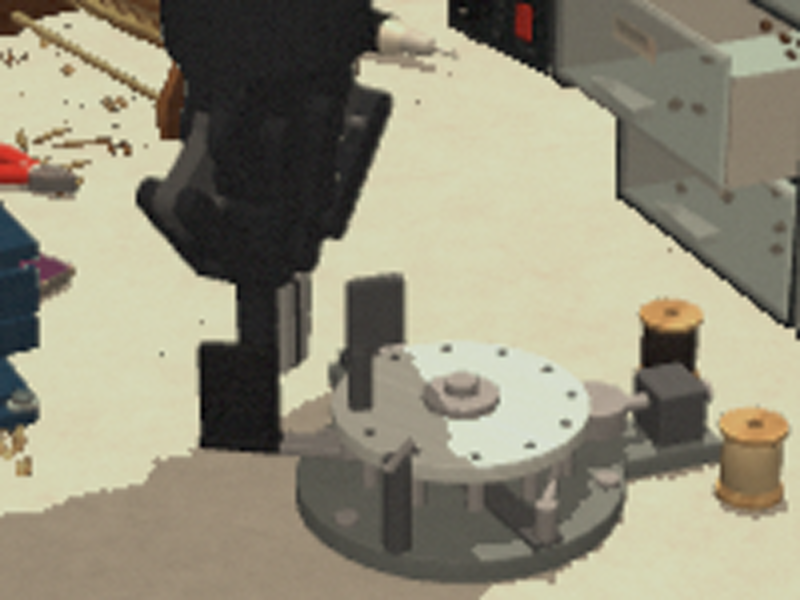

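The fingers are clear, between the tab at crop (375,320) and the paddle at (240,395). Joint 6 would wrap during the press, so I'll flip the tool half a turn above the table and then do the first press.

```bash
sed -i 's/np.degrees(p\[2\])-180/np.degrees(p[2])/' h.py
cat >> h.py <<'E'
R,Z=83,28
def F(a):
    f=[]
    for i in range(4): f.append(arm.get_wrist_force()); arm.hold(.01)
    return -np.mean(f,0)@tang(a)
def press(a0=128):
    f0=np.mean([F(a0) for _ in range(3)]); a=a0; bite=None; log=[]
    while a<205:
        a+=1.4; P,o=tgt(R,a,Z); arm.move_linear(P,35,o,max_force=9)
        f=F(a)-f0; log.append((round(a,1),round(float(f),1)))
        if bite is None and f>3: bite=a
        if f>10 or (bite and a-bite>17 and f>5.5): break
    return bite,a,log
def back(a,a0=128):
    while a>a0:
        a=max(a-9,a0); P,o=tgt(R,a,Z); arm.move_linear(P,80,o)
    arm.hold(.3)
E
python3 - <<'E'
from h import *
import cv2
P,_=tgt(R,125,75); arm.move_linear(P,150)
arm.move_to(*tgt(R,125,80)); P,o=tgt(R,128,Z); arm.move_linear(P,120,o,max_force=8)
print(arm.get_time())
b,a,l=press(); print(b,a,l,arm.get_time())
cv2.imwrite("pics/press.png",arm.camera("scene")["img"][...,::-1])
back(a); print(arm.get_time())
im=arm.camera("scene")["img"][180:330,215:415,::-1]
cv2.imwrite("pics/after1.png",cv2.resize(im,(800,600),interpolation=cv2.INTER_CUBIC))
E
```

```text
8.9667
165.80000000000015 184.00000000000023 [(129.4, 0.7), (130.8, 0.5), (132.2, 0.4), (133.6, 0.3), (135.0, 0.3), (136.4, 0.3), (137.8, 1.0), (139.2, 0.5), (140.6, 0.3), (142.0, 0.8), (143.4, 0.9), (144.8, 0.7), (146.2, 0.6), (147.6, 0.6), (149.0, 0.5), (150.4, 0.4), (151.8, 0.9), (153.2, 0.2), (154.6, 0.7), (156.0, 0.9), (157.4, 0.7), (158.8, 1.1), (160.2, 1.7), (161.6, 1.0), (163.0, 1.6), (164.4, 2.1), (165.8, 3.9), (167.2, 3.9), (168.6, 3.3), (170.0, 3.2), (171.4, 2.9), (172.8, 2.3), (174.2, 2.6), (175.6, 2.2), (177.0, 2.3), (178.4, 2.2), (179.8, 1.9), (181.2, 3.5), (182.6, 7.2), (184.0, 9.9)] 20.4
22.9
```

View pics/after1.png

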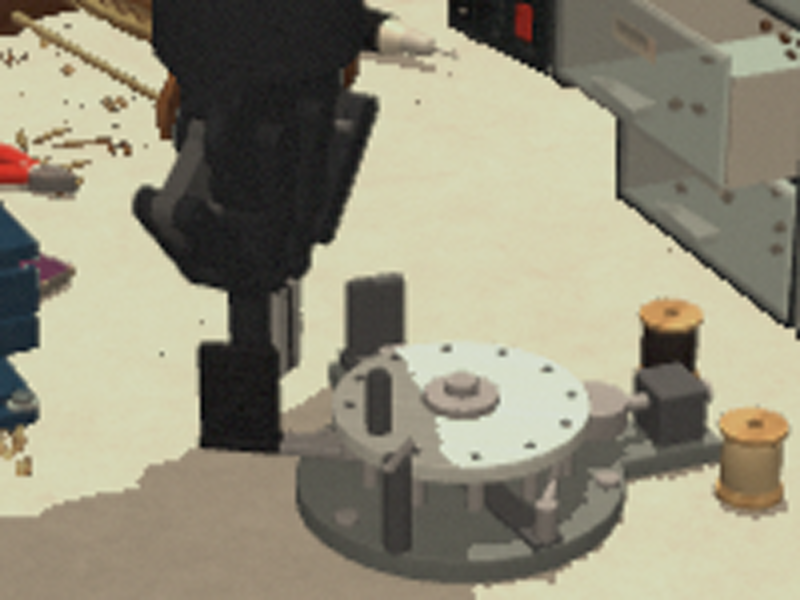

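The post moved one notch, to crop (378,400), and the paddle is fully back at (240,395). Now the second press.

```bash
sed -i 's/a-bite>17 and f>5.5/a-bite>15.5 and f>5.5/' h.py
python3 - <<'E'
from h import *
import cv2
f0=np.mean([F(128) for _ in range(2)])
P,o=tgt(R,140,Z); arm.move_linear(P,50,o,max_force=7)
P,o=tgt(R,150,Z); arm.move_linear(P,40,o,max_force=7)
b,a,l=press(150); print(b,a,l,arm.get_time())
back(a); P,o=tgt(R,120,Z); arm.move_linear(P,80,o); P[2]=80; arm.move_linear(P,150); print(arm.get_time())
im=arm.camera("scene")["img"][180:330,215:415,::-1]
cv2.imwrite("pics/after2.png",cv2.resize(im,(800,600),interpolation=cv2.INTER_CUBIC))
E
```

```text
182.20000000000013 185.00000000000014 [(151.4, -0.0), (152.8, 0.1), (154.2, -0.4), (155.6, -0.3), (157.0, -0.3), (158.4, 0.2), (159.8, 0.4), (161.2, 0.4), (162.6, 0.7), (164.0, 0.9), (165.4, 2.0), (166.8, 2.6), (168.2, 2.7), (169.6, 2.0), (171.0, 2.0), (172.4, 1.9), (173.8, 1.5), (175.2, 1.3), (176.6, 1.2), (178.0, 0.9), (179.4, 0.8), (180.8, 2.1), (182.2, 5.0), (183.6, 8.0), (185.0, 11.0)] 31.2083
34.45
```

View pics/after2.png

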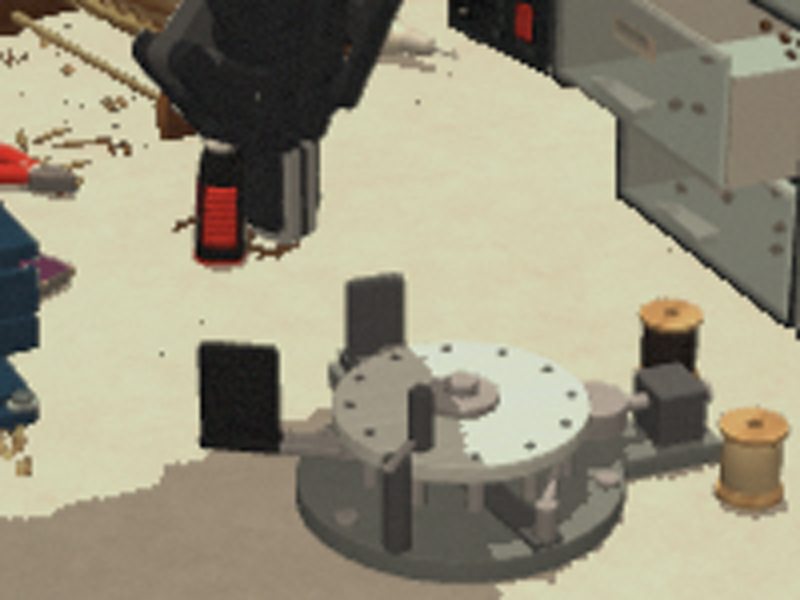

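The post top is at crop (420,387) with its base right beside the pointer tip at (410,445), and the paddle is back at rest. Now I'll push the lock home.

Run:
```python
from h import *
import cv2
S=arm.camera("scene"); w=ray(S,(215+420/4,180+387/4),62)-np.array([p[0],p[1],0]); print("post",np.degrees(np.arctan2(w[1],w[0])-p[2])%360)
P,o=tgt(128,90,80); arm.move_linear(P,120,o)
P,o=tgt(128,90,28); print(arm.move_linear(P,120,max_force=8))
P,o=tgt(80,90,28); print(arm.move_linear(P,25,max_force=9))
q=arm.get_position(); c=np.array([p[0],p[1]]); print("r",np.hypot(*(q[:2]-c)),arm.get_wrist_force()); arm.hold(.3)
P,o=tgt(128,90,28); arm.move_linear(P,100); P[2]=130; arm.move_linear(P,150); print(arm.get_time())
im=arm.camera("scene")["img"][180:330,215:415,::-1]
cv2.imwrite("pics/after3.png",cv2.resize(im,(800,600),interpolation=cv2.INTER_CUBIC))
```

```text
post 225.94263216974178
False
True
r 85.50234224744763 [0.47665977 1.16786064 1.22323192]
39.1
```

View pics/after3.png

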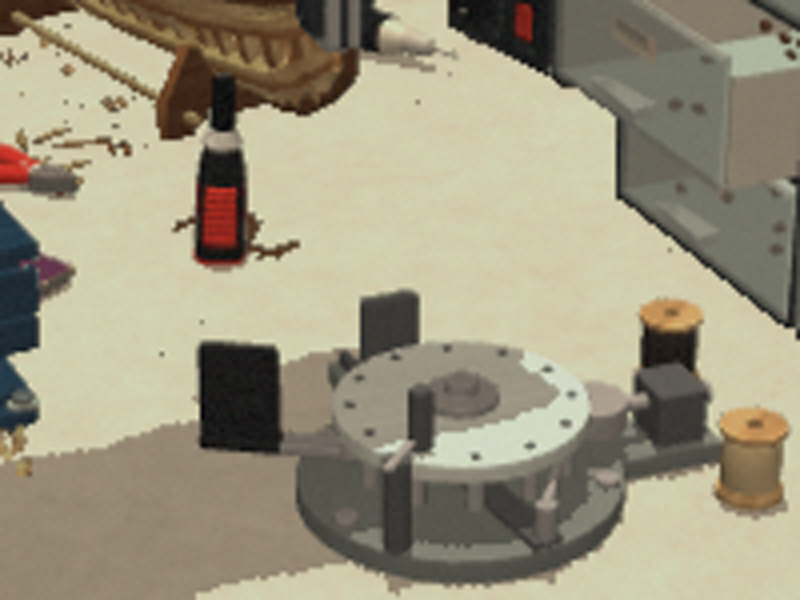

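The tab top moved from about (375,278) to (390,294) in the crop. I'll turn that into travel.

Run:
```python
from h import *
S=arm.camera("scene")
g=lambda u,v:ray(S,(215+u/4,180+v/4),48)
print((g(390,294)-g(375,278))@np.array([np.sin(p[2]),-np.cos(p[2]),0]))
for d in(0,13,16): print(d,(proj(S,world(p,pol(88-d,90,48)))-[215,180])*4)
```

```text
15.00901069274009
0 [370.54264315 277.5792861 ]
13 [382.40922765 291.58044712]
16 [385.18706177 294.85796163]
```

Travel reads about 15 mm. I'll confirm with one short, firmer push, which should stop at the same spot, then hand in.

Run:
```python
from h import *
c=p[:2]; r=lambda:np.hypot(*(arm.get_position()[:2]-c))
P,o=tgt(128,90,28); arm.move_linear(P,120)
P,o=tgt(95,90,28); arm.move_linear(P,60,max_force=9)
P,o=tgt(78,90,28); print(arm.move_linear(P,20,max_force=15),r())
P,o=tgt(128,90,28); arm.move_linear(P,100); P[2]=130; arm.move_linear(P,150)
arm.hold(.3); print(arm.get_time()); print(arm.job_done())
```

```text
True 85.55565108143455
43.2
the job is handed in; nothing more can be done
None
```

The job is handed in at 43 s. Two presses brought the post to the pointer, the lever sprang back, and the lock slide is home (a firmer second push stopped at the same spot). The spools and bottle look undisturbed; I did not check the pot in the later pictures.

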